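# Fit a jockey wheel and hold the derailleur cage wound to its stop

## Robot

A 6-joint arm with a two-finger parallel gripper is mounted at the origin on the work surface. World frame = base frame: x ahead of the robot, y to its left, z up, the work surface at z = 0. Lengths are in mm, angles in rad, forces in N, time in s.
With the tool pointing down it reaches from about 300 to 775 mm from the base axis. Payload 14.6 kg.
Tool frame: the origin (TCP) lies at the very end of the fingers, on their centre line; the grasp point (between the pads) lies manip.grasp_offset behind it (manip.grasp_offset is the distance from the TCP to the grasp point, in mm); z points along the fingers, y is the direction in which the jaws open and shut (so a half turn about z gives the same grasp; the last joint's range is limited). The gripper opens to 94 mm and grips with 3 to 60 N. Pads are 16 mm wide; open, the fingers measure 119 mm over their backs; the gripper's body (75 mm by 177 mm) begins 78 mm behind the grasp point.
Start: joints at [-1.214, 0.3, 1.521, -0, 1.321, -0.067], TCP at [226.167, -501.336, 205.446] pointing down, gripper open.
Joint ranges: [-3.03, 3.03], [-0.79, 2.21], [0.23, 2.52], [-1.04, 4.18], [0, 3.07], [-2.55, 2.55]. Speed limits (rad/s): [2.22, 2.22, 2.57, 3.14, 3.14, 3.14].

## Interface

Orientations are given as [roll, pitch, yaw] about the fixed x, y, z axes, in that order (R = Rz(yaw) Ry(pitch) Rx(roll)).
In Python, from cell import manip gives the robot as it stands.
- The arm moves only by the tool send_rows, never from a script. Its argument "commands" is a list of rows, each a list of 2 entries, a list of its own where there are three numbers: the shift along the tool's x, y, z in m, then the turn about the tool's z in rad. A call has exactly 8 rows; each row is the pose to reach, as a shift and turn from the pose commanded when the call began, along the tool's axes at that moment; what a row does not reach only later rows make up. A row lasts 1/12 s, in which the tool goes at most 41.7 mm and 7.16 degrees, less where a joint would pass 70% of its speed; a pose out of reach is approached as far as the arm can. A call with a gripper value outside its range is refused whole. "hand" is the closure, from -1 (fully open) to 1 (shut), so that 0 is half open, set as the call begins (left out, the last holds). The fingers move at their own pace and stop on an object; "force" is the grip in N (left out, the last holds). Time passes only in rows, so rows that repeat a pose let the fingers close, or fill a call up. It gives the time, the measured TCP pose, the force and the opening at its end, in the units of the state.
- manip.read_state(): the state, without advancing time (a new reading comes with each control period).
- manip.camera(name): name is "side" or "top" or "wrist"; returns the picture (400x640x3 uint8, red, green, blue); there is no depth.
- manip.camera_model(name): a dict with "K" (3x3 intrinsics, pixels), "eye" and "attitude" of the camera in the world; the wrist camera has in their place "mount" (4x4, takes a point from camera to tool coordinates, whose origin is the TCP and whose axes are the flange's). Camera axes: x right, y down, z forward; pixel columns grow to the right and rows downward; lengths in mm; the calibration is good to about 2 mm. A picture is of the moment at which its call begins: read the wrist's pose just before it. camera_model takes no time and is no camera call.
- manip.sign_off(): hands the job in, once; it reports no verdict.
The state is a dict: "clock": time; "joints": joint angles; "qd": joint speeds; "effort": joint torques, N m; "eef_pos": TCP position; "eef_rot": TCP orientation; "wrist_force": force on the tool from outside, world axes, zero at the start; "moment": the same for the moment, N m; "finger_gap": finger opening in mm.
Only numpy, scipy, OpenCV 4.12 (cv2) and the standard library are available. Lean on these libraries where they do the work, as an engineer would, in place of code of your own. Each camera call takes 0.05 s, during which the arm holds its last target.

## Task

Take the toothed jockey wheel from the parts tray and seat it flat on the short stud of the derailleur's cage arm, and let go of it while the arm is still at rest. Then wind the cage arm forward (anticlockwise seen from above) against its spring until it is fully against its stop, and finish while holding it there: the robot keeps hold of the arm itself (its tall end post, for example), not of the wheel, and does not let go. Leave everything else in the tray and on the bench where it is.

Things in the scene. Friction and masses are not known exactly. Their poses are not given: they have to be found in the camera images.
- stand: Fixed stand: pine block 115 x 100 x 28 mm high, steel tube, hanger, black/aluminium pivot body (disc 64 mm across, top 75.5 mm up; stop lugs and knuckle up to 86 mm). Origin on the bench below the cage pivot axis, z up; the block spans x -8 to +108 mm. The cage arm points away from the block: 2.592 rad anticlockwise from the stand's +x at rest, 3.692 rad at the stop.
- cage (a joint): Cage arm's hinge, vertical axis through the stand's origin: 0 at rest, grows anticlockwise from above, 1.1 rad at the stop. A spring returns it to 0: 0.24 N m at rest, 0.68 N m at the stop (6 N at the post). Arm: level steel plate 18 mm wide (13 at its end), 76 to 82 mm above the bench, air below, reaching 122 mm from the pivot; pivot cap 20 mm across, 6 mm high on top.
- stud (a point): Foot of the short upright stud on the cage arm, on the arm's top face (82 mm above the bench), 66 mm from the pivot axis: the wheel's underside centre belongs here. The stud is 8 mm in diameter and 17 mm high, tapered at its tip. x points along the arm away from the pivot, z up; it turns with the arm.
- post (a point): Top centre of the tall round end post of the cage arm: steel, 10 mm in diameter, 36 mm high above the arm's top face, so its top is 118 mm above the bench; 112 mm from the pivot axis. x points along the arm away from the pivot, z up; it turns with the arm.
- tray: Fixed grey parts tray 172 x 212 mm (x, y), 26 mm high, floor and walls 4 mm thick, with one divider each way making 2 x 2 compartments about 80 mm (tray x) by 100 mm (tray y) inside. Origin: centre of its underside; z up. The wheel, spacer, bolt and bush lie in it, one to a compartment, in any order.
- wheel: The jockey wheel: black, twelve short square teeth, 42 mm across the teeth, 10 mm thick, round through-hole 12 mm in diameter, 25 g. Lies flat. Origin: centre of its underside, z its axis (up).
- spacer: Bystander in the tray: smooth black ring without teeth, 40 mm across, hole 25 mm, 8 mm thick. Origin: centre of its underside.
- bolt: Bystander in the tray: steel bolt standing on its 24 mm head, 32 mm tall. Origin: centre of its underside.
- bush: Bystander in the tray: steel sleeve 26 mm in diameter, 22 mm tall, standing. Origin: centre of its underside.
- wrench: Bystander: a steel wrench 160 mm long, lying on the bench between tray and stand. Origin: about its middle.
- jar: Bystander: closed glass jar 66 mm across, 85 mm tall, standing behind the stand. Origin: centre of its underside.
- offcut: Bystander: pine offcut 45 x 70 x 40 mm high, lying behind the tray. Origin: centre of its underside.
- can: Bystander: plain metal can 60 mm across, 150 mm tall, standing at the far middle of the bench. Origin: centre of its underside.
There are look-alikes about, which are no part of the job. Leave any blue or white look-alike of the wheel alone.

How it is judged:
By the outcome, as a careful person would: the job done as asked, in the order asked, and still so for the second after the job is handed in, while the arm keeps its last pose, push and grip.
It also fails if it takes over 56 s, if anything falls off the work surface, if the arm or the gripper's body presses on something with over 40 N, if the wrist force passes 120 N, or if a joint passes its speed limit or range.

## Working session

There is one attempt and no reset: what is moved stays moved. The work goes in short steps, Python scripts to look and compute and a tool call to move; the robot and the scene stay as the last step left them, time stands still between calls to the robot, and variables do not carry over. Pictures are saved under pics/ and viewed, and the job is handed in when it is done.

Besides the shell and the picture viewer there is one more tool, called after "Request:" in YAML: its name, and indented under it one key for each argument. send_rows: Moves the arm, as the interface text tells. Its arguments: {"type":"object","properties":{"commands":{"type":"array","items":{"type":"array"}},"hand":{"type":"number"},"force":{"type":"number"}},"required":["commands"]}

```bash
ls; mkdir -p pics
python3 - <<'E'
from cell import manip
import cv2
s=manip.read_state(); print(s); print(manip.grasp_offset)
for n in("top","side","wrist"):
    print(n,manip.camera_model(n))
    cv2.imwrite(f"pics/{n}0.png",manip.camera(n)[:,:,::-1])
E
```

```text
pics
{'clock': 0.0, 'joints': array([-1.21359311e+00,  3.00472757e-01,  1.52160792e+00,  1.53263876e-05,
        1.32068527e+00, -6.65837556e-02]), 'qd': array([-2.00225603e-04,  3.45294629e-04,  1.11271109e-03,  3.33090845e-05,
        4.84753966e-04, -1.10113882e-03]), 'effort': array([ 2.29265161e-04, -5.31799507e+01, -3.52732408e+01,  7.08829612e-02,
        2.43914605e-02, -1.20249942e-04]), 'eef_pos': array([ 226.08289136, -501.0881491 ,  204.87406732]), 'eef_rot': array([-3.14042295e+00, -9.28767355e-05,  4.23783119e-01]), 'wrist_force': array([-0.57146605,  0.0849033 , -0.80501927]), 'moment': array([-0.01079536,  0.05205606, -0.05927423]), 'finger_gap': 93.84790466486224}
18.8
top {'K': array([[497.33108216,   0.        , 322.26976506],
       [  0.        , 497.33108216, 197.04951394],
       [  0.        ,   0.        ,   1.        ]]), 'eye': array([ 502.11866775,   46.26812357, 1249.13099811]), 'attitude': array([-3.05240462,  0.00415014, -1.56730746])}
side {'K': array([[382.72459273,   0.        , 325.40108137],
       [  0.        , 382.72459273, 204.81889912],
       [  0.        ,   0.        ,   1.        ]]), 'eye': array([282.8920861 , 590.51000327, 750.25088332]), 'attitude': array([-2.39490159, -0.01302873, -2.60059576])}
wrist {'K': array([[357.85857025,   0.        , 320.12597405],
       [  0.        , 357.85857025, 206.99839443],
       [  0.        ,   0.        ,   1.        ]]), 'mount': array([[-5.13743635e-04, -9.68367479e-01, -2.49527877e-01,
         7.26873282e+01],
       [ 9.99999494e-01, -7.13286100e-04,  7.09258177e-04,
         9.38729626e-01],
       [-8.64807319e-04, -2.49527387e-01,  9.68367356e-01,
        -1.78713378e+02],
       [ 0.00000000e+00,  0.00000000e+00,  0.00000000e+00,
         1.00000000e+00]])}
```

View pics/top0.png

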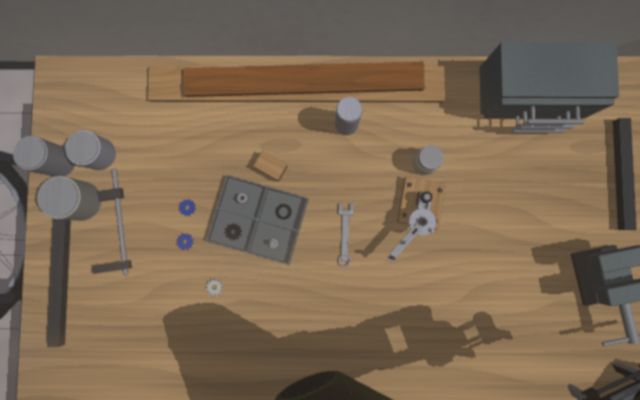

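View pics/side0.png

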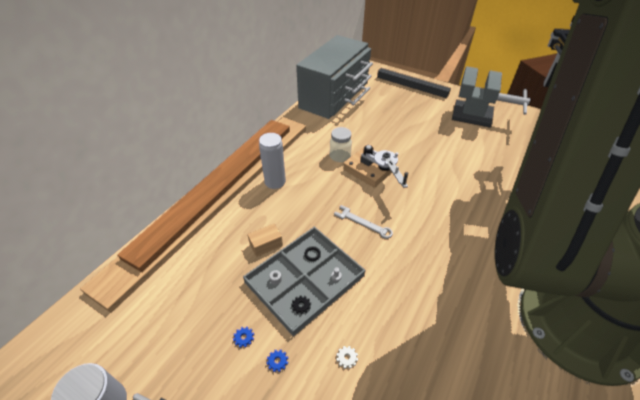

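View pics/wrist0.png

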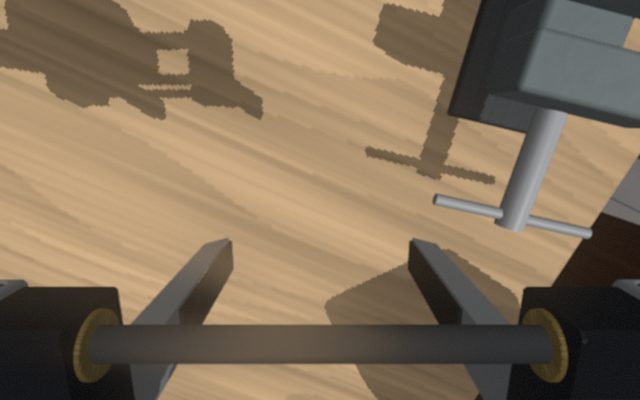

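The top view shows the tray around (257,218). The toothed black wheel is at (233,231), the smooth ring at (284,212), the bolt at (273,243) and the bush at (241,198). The stand pivot is at about (422,221) and the arm end at about (392,257). Next I'll measure them.

```bash
cat > h.py <<'E'
import numpy as np, cv2
from scipy.spatial.transform import Rotation as Ro
from cell import manip
def cam(n,s=None):
    m=manip.camera_model(n);K=m["K"]
    if n=="wrist":
        T=np.eye(4);T[:3,:3]=Ro.from_euler("xyz",s["eef_rot"]).as_matrix();T[:3,3]=s["eef_pos"]
        M=T@m["mount"];return K,M[:3,:3],M[:3,3]
    return K,Ro.from_euler("xyz",m["attitude"]).as_matrix(),m["eye"]
def ray(c,uv,z):
    K,R,e=c;d=R@np.linalg.inv(K)@np.array([uv[0],uv[1],1.]);return e+d*(z-e[2])/d[2]
def proj(c,p):
    K,R,e=c;q=K@(R.T@(np.asarray(p,float)-e));return q[:2]/q[2]
E
python3 - <<'E'
from h import *
im=cv2.imread("pics/top0.png");c=cam("top");g=cv2.cvtColor(im,cv2.COLOR_BGR2GRAY)
m=(g<58).astype(np.uint8);m[:175]=0;m[265:]=0;m[:,:200]=0;m[:,320:]=0
n,l,st,ce=cv2.connectedComponentsWithStats(m)
for i in range(1,n):
    if st[i,4]>15: print("dark",ce[i],st[i],ray(c,ce[i],10).round(1))
print("wheel",ray(c,(233,231),14).round(1))
print("pivot",ray(c,(422,221),88).round(1),"post",ray(c,(392.5,257.5),118).round(1))
crop=lambda a,x,y,w,h,f:cv2.resize(a[y:y+h,x:x+w],None,fx=f,fy=f,interpolation=cv2.INTER_CUBIC)
cv2.imwrite("pics/c1.png",crop(im,370,160,90,110,5))
cv2.imwrite("pics/c2.png",crop(im,195,165,120,110,5))
s=cv2.imread("pics/side0.png");cv2.imwrite("pics/c3.png",crop(s,320,110,110,120,5))
E
```

```text
dark [282.57142857 209.9047619 ] [276 205  14  13  42] [580.4 150.8  10. ]
dark [232.65714286 229.4       ] [227 225  13  11  70] [531.4 274.6  10. ]
wheel [527.3 272.9  14. ]
pivot [ 550.6 -181.3   88. ] post [ 466.7 -107.7  118. ]
```

View pics/c1.png

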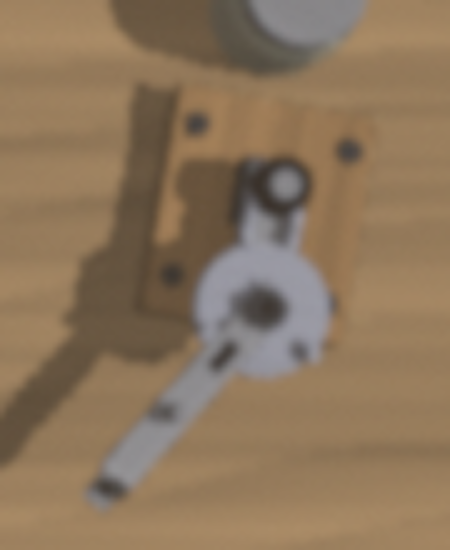

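View pics/c2.png

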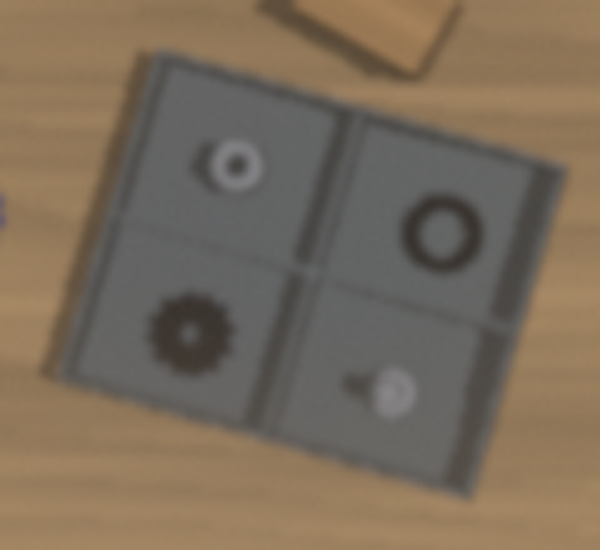

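View pics/c3.png

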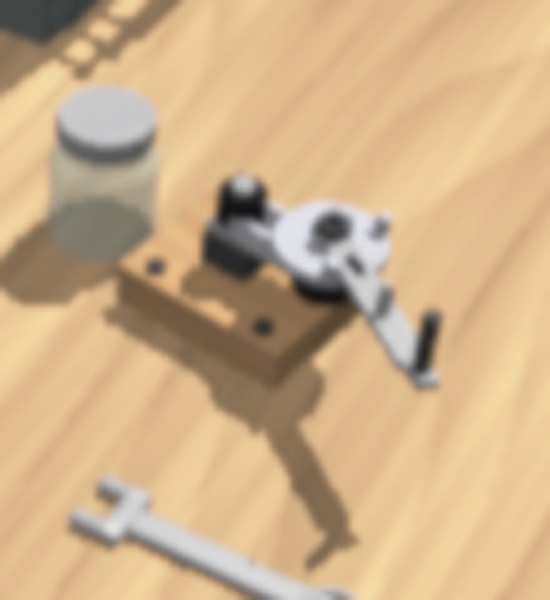

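```bash
cat >> h.py <<'E'
def to(p,yaw,cmd=None):
    s=manip.read_state();R=Ro.from_euler("xyz",s["eef_rot"]).as_matrix()
    y0=s["eef_rot"][2]
    d=R.T@(np.asarray(p,float)-s["eef_pos"])/1000
    t=-((yaw-y0+np.pi)%(2*np.pi)-np.pi)
    print("at",s["eef_pos"].round(1),"yaw",round(y0,3),"shift",d.round(4),"turn",round(t,3),"dist",np.linalg.norm(d).round(3))
E
python3 - <<'E'
from h import *
c=cam("top")
def cr(u,v,x0,y0): return (x0+(u+.5)/5-.5,y0+(v+.5)/5-.5)
print("wheel",ray(c,cr(190,334,195,165),14).round(1))
print("pivot",ray(c,cr(263,306,370,160),88).round(1),"post",ray(c,cr(115,487,370,160),118).round(1),"stud",ray(c,cr(165,410,370,160),99).round(1))
for k in((155,55),(50,375),(470,495),(565,165)): print("tray",ray(c,cr(*k,195,165),26).round(1))
to((495,-140,205),-0.72)
E
```

```text
wheel [526.3 273.9  14. ]
pivot [ 551.1 -181.8   88. ] post [ 467.9 -108.   118. ] stud [ 502.6 -133.9   99. ]
tray [664.2 291.7  26. ]
tray [505.8 340.   26. ]
tray [448.1 133.3  26. ]
tray [610.   87.9  26. ]
at [ 226.1 -501.2  205.1] yaw 0.424 shift [ 3.936e-01 -2.186e-01  3.000e-04] turn 1.144 dist 0.45
```

Request:
send_rows:
  commands:
    - [[0.02,-0.011,0],0.06]
    - [[0.055,-0.031,0],0.17]
    - [[0.09,-0.05,0],0.29]
    - [[0.125,-0.07,0],0.41]
    - [[0.16,-0.089,0],0.53]
    - [[0.195,-0.108,0],0.65]
    - [[0.23,-0.128,0],0.77]
    - [[0.265,-0.147,0],0.89]
  hand: -1

```text
clock: 0.82
eef_pos: [397.5, -271.0, 205.4]
eef_rot: [-3.142, 0.0, -0.418]
wrist_force: [-0.0, 0.1, -0.5]
finger_gap: 94.1
```

```bash
python3 -c "
from h import *
to((495,-140,205),-0.72)"
```

```text
at [ 397.5 -271.   205.4] yaw -0.418 shift [ 0.0359 -0.1593  0.0004] turn 0.302 dist 0.163
```

Request:
send_rows:
  commands:
    - [[0.006,-0.034,0],0.06]
    - [[0.012,-0.068,0],0.12]
    - [[0.018,-0.1,0],0.18]
    - [[0.022,-0.125,0],0.22]
    - [[0.025,-0.14,0],0.25]
    - [[0.0256,-0.145,0],0.254]
    - [[0.0256,-0.145,0],0.254]
    - [[0.0256,-0.145,0],0.254]

```text
clock: 1.48
eef_pos: [478.0, -150.6, 205.3]
eef_rot: [3.141, 0.0, -0.665]
wrist_force: [-0.1, 0.6, -0.1]
finger_gap: 94.0
```

```bash
python3 -c "
from h import *
s=manip.read_state();im=manip.camera('wrist')[:,:,::-1]
cv2.imwrite('pics/w1.png',im);np.save('w1.npy',np.r_[s['eef_pos'],s['eef_rot']])
print(s['eef_pos'],s['eef_rot'],np.abs(s['qd']).max())"
```

```text
[ 478.02477361 -150.62872616  205.28954671] [ 3.14131111e+00  3.46014295e-04 -6.65309673e-01] 0.018283012093537734
```

View pics/w1.png

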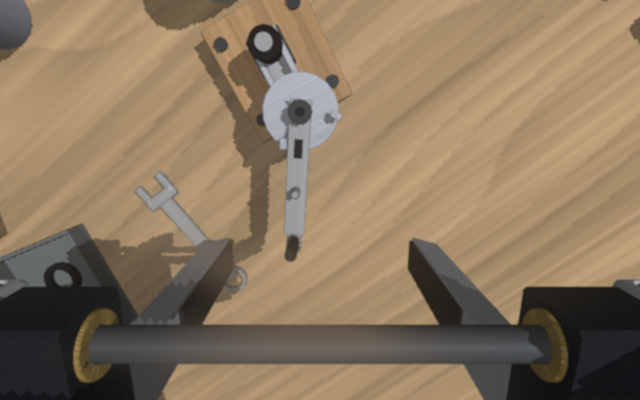

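```bash
python3 -c "
from h import *
im=cv2.imread('pics/w1.png')
cv2.imwrite('pics/w1c.png',cv2.resize(im[90:270,240:350],None,fx=4,fy=4,interpolation=cv2.INTER_CUBIC)[:600] if 0 else cv2.resize(im[95:270,240:350],None,fx=3.4,fy=3.4,interpolation=cv2.INTER_CUBIC))"
```

```text
(no output)
```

View pics/w1c.png

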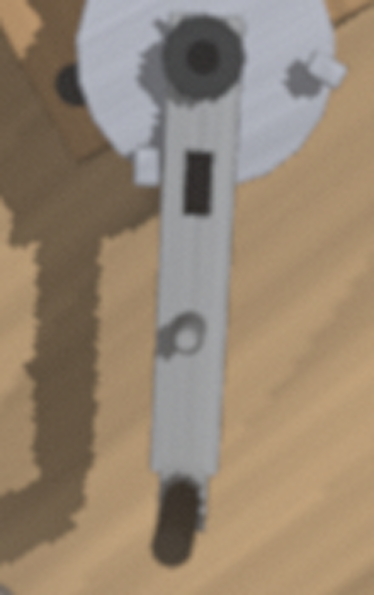

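```bash
python3 -c "
from h import *
v=np.load('w1.npy');s=dict(eef_pos=v[:3],eef_rot=v[3:]);c=cam('wrist',s)
f=lambda u,w:(240+(u+.5)/3.4-.5,95+(w+.5)/3.4-.5)
P=ray(c,f(203,57),88);S=ray(c,f(186,337),99);Q=ray(c,f(172,546),118)
print(P,S,Q)
for X in(S,Q):
  d=(X-P)[:2];print(np.linalg.norm(d),np.arctan2(d[1],d[0]))
for X in(P,S,Q): print(proj(cam('top'),X))
sb=ray(c,f(190,323),82);print('studbase',sb)
d=(Q-P)[:2];d/=np.linalg.norm(d);print('stud from dir',P[:2]+66*d)
to((527,255,150),-0.295)"
```

```text
[ 548.00918897 -184.71164695   88.        ] [ 499.67633022 -141.15960814   99.        ] [ 465.3351243  -110.66110638  118.        ]
65.06032061545997 2.4081781446882973
110.98866395712355 2.411162483670781
[423.4696051  222.10989199]
[405.78391277 242.87428632]
[393.81057448 258.12689808]
studbase [ 499.71275397 -140.96409823   82.        ]
stud from dir [ 498.8466162 -140.6770987]
at [ 477.9 -150.9  205.4] yaw -0.666 shift [-0.2122 -0.3495  0.0553] turn -0.371 dist 0.413
```

Request:
send_rows:
  commands:
    - [[-0.01,-0.017,0.002],-0.02]
    - [[-0.03,-0.048,0.008],-0.05]
    - [[-0.05,-0.082,0.014],-0.09]
    - [[-0.07,-0.115,0.02],-0.13]
    - [[-0.09,-0.148,0.026],-0.16]
    - [[-0.11,-0.181,0.032],-0.2]
    - [[-0.13,-0.214,0.038],-0.23]
    - [[-0.15,-0.247,0.044],-0.27]

```text
clock: 2.2
eef_pos: [513.2, 137.4, 161.4]
eef_rot: [-3.141, -0.0, -0.396]
wrist_force: [1.1, -0.4, 0.5]
finger_gap: 94.0
```

```bash
python3 -c "
from h import *
to((526,273,110),-0.295)"
```

```text
at [513.2 137.4 161.4] yaw -0.396 shift [-0.0405 -0.13    0.0514] turn -0.101 dist 0.146
```

Request:
send_rows:
  commands:
    - [[-0.01,-0.032,0.013],-0.03]
    - [[-0.019,-0.06,0.024],-0.05]
    - [[-0.027,-0.087,0.034],-0.07]
    - [[-0.034,-0.109,0.043],-0.09]
    - [[-0.038,-0.122,0.048],-0.1]
    - [[-0.0405,-0.13,0.0515],-0.1]
    - [[-0.0405,-0.13,0.0515],-0.1]
    - [[-0.0405,-0.13,0.0515],-0.1]
  hand: -0.35

```text
clock: 2.87
eef_pos: [526.3, 271.3, 110.2]
eef_rot: [3.142, -0.0, -0.297]
wrist_force: [0.6, 0.0, -0.1]
finger_gap: 63.5
```

```bash
python3 -c "
from h import *
s=manip.read_state();im=manip.camera('wrist')[:,:,::-1]
cv2.imwrite('pics/w2.png',im);np.save('w2.npy',np.r_[s['eef_pos'],s['eef_rot']])
print(s['eef_pos'],s['eef_rot'],s['finger_gap'],np.abs(s['qd']).max(),s['joints'])"
```

```text
[526.30378231 271.30101288 110.21658661] [ 3.14150068e+00 -1.66162102e-04 -2.97318278e-01] 63.466909143666776 0.015974872016912386 [ 4.14187504e-01  4.82831048e-01  1.49839079e+00 -1.94297960e-04
  1.16030503e+00  2.28237965e+00]
```

View pics/w2.png

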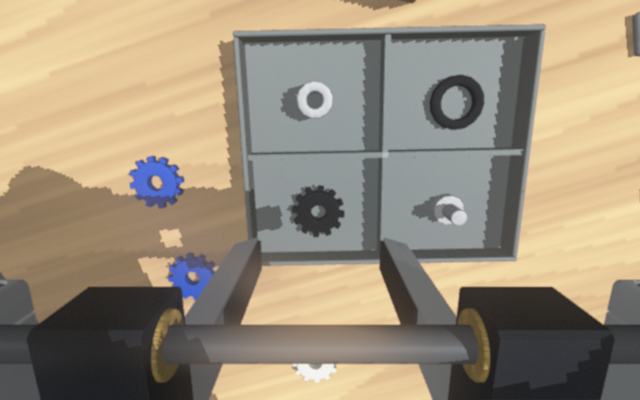

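The black toothed wheel is at about (318,211) in the near-left compartment. The tray edges are parallel to the image axes, so the yaw is right.

```bash
python3 -c "
from h import *
im=cv2.imread('pics/w2.png');g=cv2.cvtColor(im,cv2.COLOR_BGR2GRAY)
m=(g<75).astype(np.uint8);m[:175]=0;m[250:]=0;m[:,:285]=0;m[:,350:]=0
n,l,st,ce=cv2.connectedComponentsWithStats(m)
v=np.load('w2.npy');s=dict(eef_pos=v[:3],eef_rot=v[3:]);c=cam('wrist',s)
for i in range(1,n):
  if st[i,4]>100:
    k=cv2.findContours((l==i).astype(np.uint8),0,2)[0][0];print(st[i],ce[i],cv2.minEnclosingCircle(k))
    ctr,r=cv2.minEnclosingCircle(k);W=ray(c,ctr,13);print(W,np.linalg.norm(ray(c,(ctr[0]+r,ctr[1]),13)-W))
    R=Ro.from_euler('xyz',v[3:]).as_matrix();print('rel tool',R.T@(W-v[:3]))
# compartment walls at floor
for uv in((250,211),(381,211),(318,157),(318,258)): print(ray(c,uv,26), R.T@(ray(c,uv,26)-v[:3]))
"
```

```text
[ 292  186   52   50 1605] [317.3482866  210.70778816] ((317.6065979003906, 210.55076599121094), 25.815946578979492)
[526.10740296 272.85029789  13.        ] 20.606712769266913
rel tool [-0.65779121 -1.43272134 97.21634729]
[544.16570583 321.01634518  26.        ] [  2.49978337 -52.77462414  84.21214976]
[514.91315565 225.73478998  26.        ] [ 2.4440902  46.89625058 84.22130734]
[568.11210344 259.48374087  26.        ] [43.42196501 -0.95699907 84.2237152 ]
[492.35805768 282.86010347  26.        ] [-35.85668676  -1.1150424   84.21052756]
```

Request:
send_rows:
  commands:
    - [[-0.0007,-0.0014,0.008],0]
    - [[-0.0007,-0.0014,0.02],0]
    - [[-0.0007,-0.0014,0.035],0]
    - [[-0.0007,-0.0014,0.05],0]
    - [[-0.0007,-0.0014,0.063],0]
    - [[-0.0007,-0.0014,0.072],0]
    - [[-0.0007,-0.0014,0.078],0]
    - [[-0.0007,-0.0014,0.08],0]
  hand: -0.19

```text
clock: 3.58
eef_pos: [525.4, 273.6, 28.8]
eef_rot: [3.141, 0.001, -0.297]
wrist_force: [-0.0, -0.7, -0.3]
finger_gap: 56.0
```

Request:
send_rows:
  commands:
    - [[0,0,0.005],0]
    - [[0,0,0.01],0]
    - [[0,0,0.015],0]
    - [[0,0,0.019],0]
    - [[0,0,0.022],0]
    - [[0,0,0.024],0]
    - [[0,0,0.0245],0]
    - [[0,0,0.0245],0]

```text
clock: 4.25
eef_pos: [525.8, 273.8, 5.4]
eef_rot: [3.142, 0.0, -0.296]
wrist_force: [0.2, 0.5, 0.6]
finger_gap: 56.1
```

Request:
send_rows:
  commands:
    - [[0,0,0],0]
    - [[0,0,0],0]
    - [[0,0,0],0]
    - [[0,0,0],0]
    - [[0,0,0],0]
    - [[0,0,0],0]
    - [[0,0,0],0]
    - [[0,0,0],0]
  hand: 1
  force: 18

```text
clock: 4.92
eef_pos: [525.9, 273.9, 5.6]
eef_rot: [-3.141, -0.0, -0.296]
wrist_force: [-0.1, -0.5, 3.1]
finger_gap: 41.4
```

Request:
send_rows:
  commands:
    - [[0,0,-0.002],0]
    - [[0,0,-0.008],0]
    - [[0,0,-0.02],0]
    - [[0,0,-0.035],0]
    - [[0,0,-0.052],0]
    - [[0,0,-0.07],0]
    - [[0,0,-0.085],0]
    - [[0,0,-0.09],0]

```text
clock: 5.58
eef_pos: [526.7, 274.3, 98.9]
eef_rot: [-3.139, -0.003, -0.296]
wrist_force: [0.1, 0.6, 0.2]
finger_gap: 41.7
```

```bash
python3 -c "
from h import *
s=manip.read_state();im=manip.camera('wrist')[:,:,::-1]
cv2.imwrite('pics/w3.png',im)
print(s['eef_pos'],s['eef_rot'],s['finger_gap'])
c=cam('wrist',s);R=Ro.from_euler('xyz',s['eef_rot']).as_matrix();print('tcp px',proj(c,s['eef_pos']))
to((499.5,-141,150),-0.73)"
```

```text
[526.67282773 274.26627194  98.87981774] [-3.13893865e+00 -3.06929320e-03 -2.96331653e-01] 41.68409689721861
tcp px [319.05161974 256.41513701]
at [526.7 274.2  98.5] yaw -0.296 shift [ 0.0954  0.4049 -0.0523] turn 0.434 dist 0.419
```

View pics/w3.png

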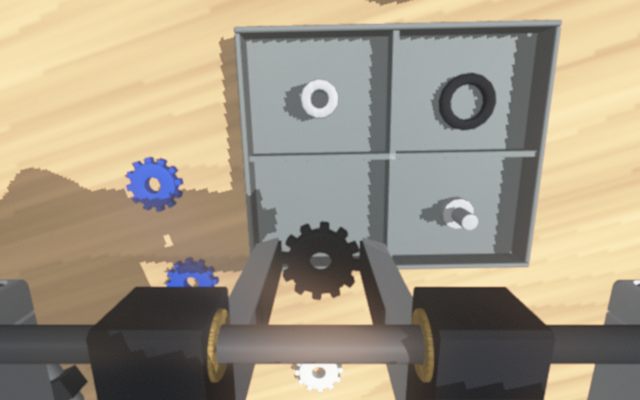

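Request:
send_rows:
  commands:
    - [[0.002,0.01,-0.008],0.01]
    - [[0.008,0.034,-0.02],0.04]
    - [[0.016,0.068,-0.035],0.08]
    - [[0.024,0.102,-0.045],0.12]
    - [[0.032,0.136,-0.052],0.16]
    - [[0.04,0.17,-0.053],0.2]
    - [[0.048,0.204,-0.053],0.24]
    - [[0.056,0.238,-0.053],0.28]

```text
clock: 6.3
eef_pos: [508.7, 27.7, 148.2]
eef_rot: [3.141, 0.001, -0.579]
wrist_force: [1.5, 0.0, -0.9]
finger_gap: 41.6
```

```bash
python3 -c "
from h import *
s=manip.read_state()
im=cv2.imread('pics/w3.png');cv2.imwrite('pics/w3c.png',cv2.resize(im[210:310,270:370],None,fx=5,fy=5,interpolation=cv2.INTER_CUBIC))
to((499.5,-141,150),-0.73)"
```

```text
at [508.7  27.7 148.2] yaw -0.579 shift [ 0.0846  0.1463 -0.0018] turn 0.151 dist 0.169
```

View pics/w3c.png

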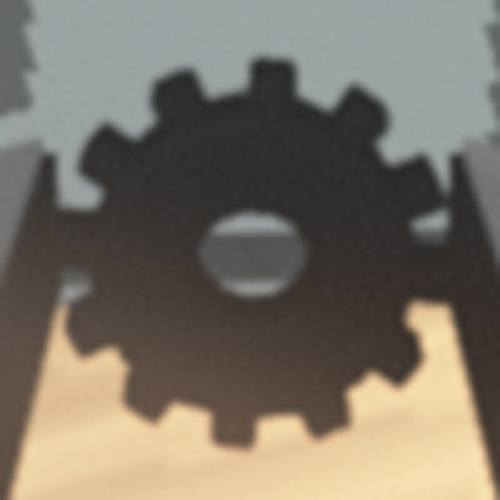

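Request:
send_rows:
  commands:
    - [[0.016,0.028,0],0.03]
    - [[0.032,0.056,0],0.06]
    - [[0.048,0.083,0],0.09]
    - [[0.062,0.107,0],0.115]
    - [[0.073,0.127,-0.001],0.135]
    - [[0.081,0.14,-0.002],0.15]
    - [[0.0846,0.1463,-0.002],0.15]
    - [[0.0846,0.1463,-0.002],0.15]

```text
clock: 6.97
eef_pos: [500.3, -140.1, 150.0]
eef_rot: [3.141, 0.001, -0.728]
wrist_force: [0.4, -0.1, -1.1]
finger_gap: 41.7
```

```bash
python3 -c "
from h import *
s=manip.read_state();im=manip.camera('wrist')[:,:,::-1]
cv2.imwrite('pics/w4.png',im);np.save('w4.npy',np.r_[s['eef_pos'],s['eef_rot']])
print(s['eef_pos'],s['eef_rot'],s['finger_gap'])
# wheel center in tool frame from w3
v=np.array([526.67,274.27,98.88,3.14159,0,-.2963]);c=cam('wrist',dict(eef_pos=v[:3],eef_rot=v[3:]));R=Ro.from_euler('xyz',v[3:]).as_matrix()
f=lambda u,w:(270+(u+.5)/5-.5,210+(w+.5)/5-.5)
zt,zb=v[2]+8.4,v[2]-1.6
for n,uv,z in(('bot tooth',(233,447),zt),('top tooth',(272,60),zb),('hole +x',(253,212),zt),('hole -x',(253,297),zb),('hole L top',(200,250),zt),('hole R top',(307,250),zt)):
  print(n,R.T@(ray(c,f(*uv),z)-v[:3]))
"
```

```text
[ 500.32148348 -140.12987964  150.03707893] [ 3.14114307e+00  8.23685254e-04 -7.27990392e-01] 41.65059216140901
bot tooth [-20.38345565  -1.95776954  -8.4000052 ]
top tooth [19.10804592  2.16118018  1.60000573]
hole +x [ 6.01058643  0.1594802  -8.39999958]
hole -x [-7.82823994  0.15064896  1.6000004 ]
hole L top [ 1.87000603 -5.25655273 -8.40001395]
hole R top [ 1.86641341  5.67367925 -8.39998494]
```

View pics/w4.png

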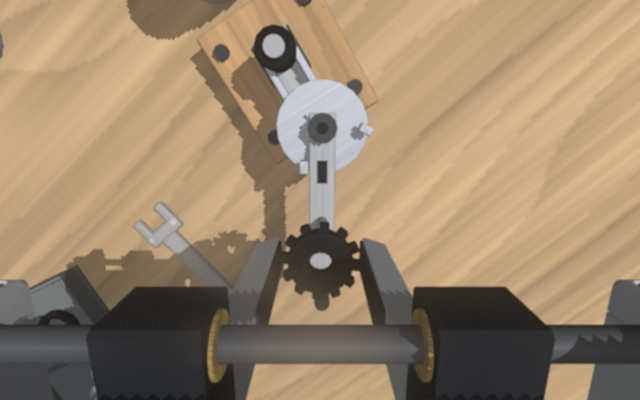

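```bash
python3 -c "
from h import *
im=cv2.imread('pics/w4.png')
cv2.imwrite('pics/w4c.png',cv2.resize(im[100:320,265:380],None,fx=2.7,fy=2.7,interpolation=cv2.INTER_CUBIC))
cv2.imwrite('pics/w4d.png',cv2.resize(im[205:315,275:370],None,fx=5,fy=5,interpolation=cv2.INTER_CUBIC))"
```

```text
(no output)
```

View pics/w4c.png

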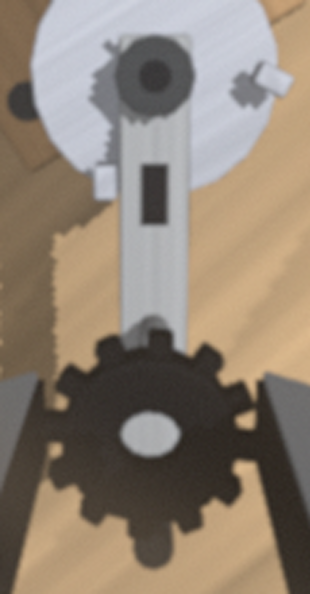

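View pics/w4d.png

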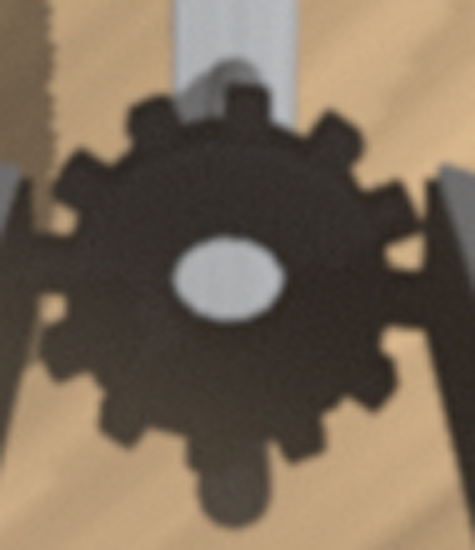

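```bash
python3 -c "
from h import *
v=np.load('w4.npy');s=dict(eef_pos=v[:3],eef_rot=v[3:]);c=cam('wrist',s);R=Ro.from_euler('xyz',v[3:]).as_matrix()
P=ray(c,(322.1,127.4),88);Q=ray(c,(321.7,303.6),118);d=(Q-P)[:2];L=np.linalg.norm(d);print(P,Q,L,np.arctan2(d[1],d[0]))
S=P.copy();S[:2]+=66*d/L;S[2]=82;S2=Q.copy();S2[:2]-=46*d/L;S2[2]=82;print(S,S2,'tool',R.T@(S-v[:3]),R.T@(S2-v[:3]))
f=lambda u,w:(275+(u+.5)/5-.5,205+(w+.5)/5-.5)
zt,zb=v[2]+8.4,v[2]-1.6
for n,uv,z in(('hole +x',(229,235),zt),('hole -x',(229,323),zb),('hole L top',(173,280),zt),('hole R top',(285,280),zt)): print(n,R.T@(ray(c,f(*uv),z)-v[:3]))
"
```

```text
[ 548.20888221 -184.7489903    88.        ] [ 465.21045217 -110.33617152  118.        ] 111.47200091874336 2.410683052752204
[ 499.06742662 -140.69087706   82.        ] [ 499.46055758 -141.04334135   82.        ] tool [-0.50685719  1.22261614 68.03807604] [2.11394605e-02 1.22415767e+00 6.80376418e+01]
hole +x [ 6.2292553   0.261124   -8.40501725]
hole -x [-7.94901433  0.25952683  1.60666487]
hole L top [ 1.32301009 -5.46520051 -8.4035505 ]
hole R top [ 1.31709392  5.98428105 -8.39839815]
```

Request:
send_rows:
  commands:
    - [[0.0006,0.001,0.004],0]
    - [[0.0006,0.001,0.011],0]
    - [[0.0006,0.001,0.02],0]
    - [[0.0006,0.001,0.029],0]
    - [[0.0006,0.001,0.037],0]
    - [[0.0006,0.001,0.043],0]
    - [[0.0006,0.001,0.045],0]
    - [[0.0006,0.001,0.045],0]

```text
clock: 7.68
eef_pos: [500.5, -140.0, 104.8]
eef_rot: [3.141, 0.001, -0.726]
wrist_force: [-0.3, 0.3, 0.1]
finger_gap: 41.2
```

```bash
python3 -c "
from h import *
s=manip.read_state();im=manip.camera('wrist')[:,:,::-1]
cv2.imwrite('pics/w5.png',im);np.save('w5.npy',np.r_[s['eef_pos'],s['eef_rot']])
print(s['eef_pos'],s['eef_rot'],s['wrist_force'])
cv2.imwrite('pics/w5d.png',cv2.resize(im[205:315,275:370],None,fx=5,fy=5,interpolation=cv2.INTER_CUBIC))
to((499.3,-140.9,105),-0.728)"
```

```text
[ 500.54219702 -139.9637702   104.76449609] [ 3.14118146e+00  9.90232182e-04 -7.26320152e-01] [-0.26311833  0.27357548  0.07545957]
at [ 500.8 -140.1  105.3] yaw -0.726 shift [-0.0006  0.0016  0.0003] turn 0.002 dist 0.002
```

View pics/w5d.png

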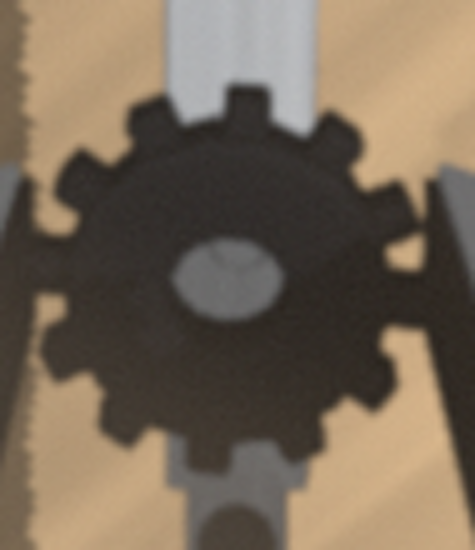

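```bash
python3 -c "
from h import *
im=cv2.imread('pics/w5.png')[245:280,300:345]
g=cv2.cvtColor(im,cv2.COLOR_BGR2GRAY).astype(float);g=np.clip((g-70)*3,0,255).astype(np.uint8)
cv2.imwrite('pics/w5e.png',cv2.resize(g,None,fx=14,fy=14,interpolation=cv2.INTER_CUBIC))
v=np.load('w5.npy');c=cam('wrist',dict(eef_pos=v[:3],eef_rot=v[3:]));R=Ro.from_euler('xyz',v[3:]).as_matrix()
for x in(-2,-1,0,1,2): print(x,proj(c,v[:3]+R@np.array([x,1.2,v[2]-99])))"
```

```text
-2 [322.09687073 256.07849635]
-1 [322.09842903 254.38320478]
0 [322.09999126 252.68362228]
1 [322.10155745 250.97973256]
2 [322.10312762 249.2715192 ]
```

View pics/w5e.png

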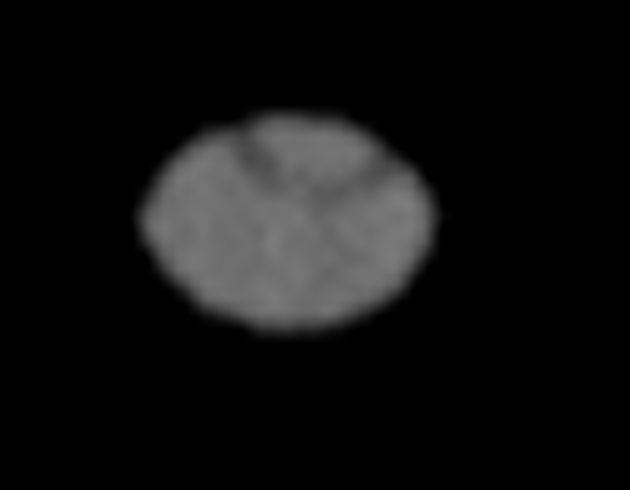

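```bash
python3 -c "
from h import *
print(manip.camera_model('wrist'))
v=np.load('w5.npy');c=cam('wrist',dict(eef_pos=v[:3],eef_rot=v[3:]));R=Ro.from_euler('xyz',v[3:]).as_matrix()
print(R.T@c[1],R.T@(c[2]-v[:3]))
for i in range(3):print(manip.read_state()['eef_pos'],manip.read_state()['eef_rot'])"
```

```text
{'K': array([[357.85857025,   0.        , 320.12597405],
       [  0.        , 357.85857025, 206.99839443],
       [  0.        ,   0.        ,   1.        ]]), 'mount': array([[-5.14056395e-04, -9.68435811e-01, -2.49262544e-01,
         7.34465550e+01],
       [ 9.99999770e-01, -3.87575172e-04, -5.56499978e-04,
         2.32878476e-01],
       [ 4.42326534e-04, -2.49262772e-01,  9.68435788e-01,
        -1.78712636e+02],
       [ 0.00000000e+00,  0.00000000e+00,  0.00000000e+00,
         1.00000000e+00]])}
[[-5.14056395e-04 -9.68435811e-01 -2.49262544e-01]
 [ 9.99999770e-01 -3.87575172e-04 -5.56499978e-04]
 [ 4.42326534e-04 -2.49262772e-01  9.68435788e-01]] [  73.44655502    0.23287848 -178.71263595]
[ 500.79059976 -140.06319733  105.34290431] [ 3.14152044e+00  2.13867241e-04 -7.26420392e-01]
[ 500.79059976 -140.06319733  105.34290431] [ 3.14152044e+00  2.13867241e-04 -7.26420392e-01]
[ 500.79059976 -140.06319733  105.34290431] [ 3.14152044e+00  2.13867241e-04 -7.26420392e-01]
```

Request:
send_rows:
  commands:
    - [[0.0004,0.001,0],0]
    - [[0.0004,0.001,0],0]
    - [[0.0004,0.001,0.001],0]
    - [[0.0004,0.001,0.002],0]
    - [[0.0004,0.001,0.003],0]
    - [[0.0004,0.001,0.004],0]
    - [[0.0004,0.001,0.004],0]
    - [[0.0004,0.001,0.004],0]

```text
clock: 8.4
eef_pos: [500.4, -141.1, 101.4]
eef_rot: [3.142, 0.0, -0.726]
wrist_force: [0.0, 0.2, -0.3]
finger_gap: 41.3
```

```bash
python3 -c "
from h import *
s=manip.read_state();im=manip.camera('wrist')[:,:,::-1]
cv2.imwrite('pics/w6.png',im);np.save('w6.npy',np.r_[s['eef_pos'],s['eef_rot']])
print(s['eef_pos'],s['wrist_force'])
im=im[205:315,275:370]
g=cv2.cvtColor(np.ascontiguousarray(im),cv2.COLOR_BGR2GRAY).astype(float);g=np.clip((g-40)*2.2,0,255).astype(np.uint8)
cv2.imwrite('pics/w6e.png',cv2.resize(g,None,fx=5.4,fy=5.4,interpolation=cv2.INTER_CUBIC))"
```

```text
[ 500.38703935 -141.06744816  101.38336976] [ 0.04744552  0.24491386 -0.29296286]
```

View pics/w6e.png

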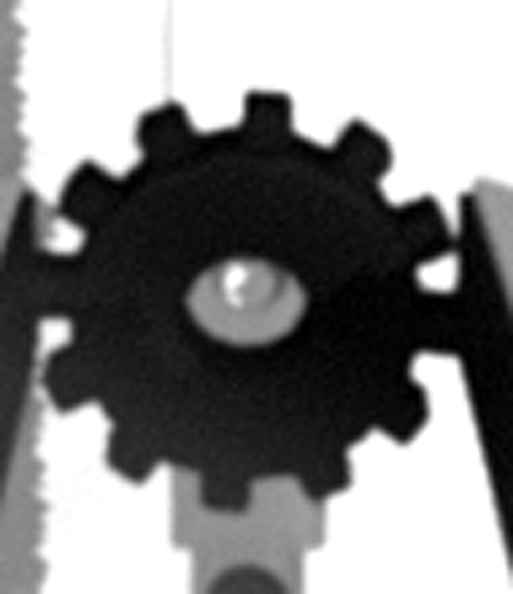

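Request:
send_rows:
  commands:
    - [[0.0007,0,0],0]
    - [[0.0007,0,0.001],0]
    - [[0.0007,0,0.002],0]
    - [[0.0007,0,0.003],0]
    - [[0.0007,0,0.004],0]
    - [[0.0007,0,0.005],0]
    - [[0.0007,0,0.006],0]
    - [[0.0007,0,0.006],0]

```text
clock: 9.12
eef_pos: [500.8, -141.5, 95.2]
eef_rot: [3.141, 0.0, -0.726]
wrist_force: [0.5, 0.3, -0.2]
finger_gap: 41.3
```

```bash
python3 -c "
from h import *
s=manip.read_state();im=manip.camera('wrist')[:,:,::-1]
print(s['eef_pos'],s['wrist_force'])
im=im[205:315,275:370]
g=cv2.cvtColor(np.ascontiguousarray(im),cv2.COLOR_BGR2GRAY).astype(float);g=np.clip((g-40)*2.2,0,255).astype(np.uint8)
cv2.imwrite('pics/w7e.png',cv2.resize(g,None,fx=5.4,fy=5.4,interpolation=cv2.INTER_CUBIC))"
```

```text
[ 500.84721481 -141.50135819   95.21036656] [ 0.48900076  0.34542519 -0.15022351]
```

View pics/w7e.png

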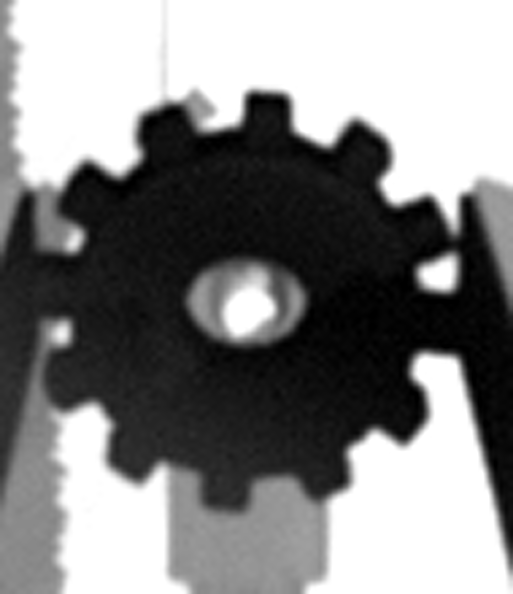

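Request:
send_rows:
  commands:
    - [[0,0,0.001],0]
    - [[0,0,0.0025],0]
    - [[0,0,0.004],0]
    - [[0,0,0.0055],0]
    - [[0,0,0.007],0]
    - [[0,0,0.0085],0]
    - [[0,0,0.0095],0]
    - [[0,0,0.01],0]

```text
clock: 9.83
eef_pos: [500.9, -141.5, 85.2]
eef_rot: [3.142, 0.0, -0.726]
wrist_force: [-0.4, 0.1, -1.1]
finger_gap: 41.6
```

Request:
send_rows:
  commands:
    - [[0,0,0],0]
    - [[0,0,0.0005],0]
    - [[0,0,0.0005],0]
    - [[0,0,0.001],0]
    - [[0,0,0.001],0]
    - [[0,0,0.001],0]
    - [[0,0,0.001],0]
    - [[0,0,0.001],0]

```text
clock: 10.5
eef_pos: [500.9, -141.6, 84.5]
eef_rot: [-3.142, -0.0, -0.726]
wrist_force: [-0.1, 0.1, 0.3]
finger_gap: 41.3
```

```bash
python3 -c "
from h import *
s=manip.read_state();im=manip.camera('wrist')[:,:,::-1]
print(s['eef_pos'],s['wrist_force'],s['moment'])
im=im[205:315,275:370]
cv2.imwrite('pics/w8e.png',cv2.resize(im,None,fx=5.4,fy=5.4,interpolation=cv2.INTER_CUBIC))"
```

```text
[ 500.94657258 -141.56788589   84.48384361] [-0.11900465  0.08941916  0.34575148] [ 0.0579437   0.02019877 -0.02422303]
```

View pics/w8e.png

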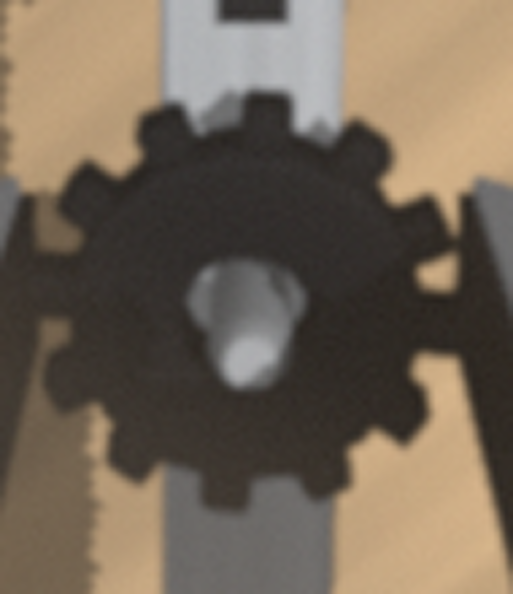

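Request:
send_rows:
  commands:
    - [[0,0,0.0003],0]
    - [[0,0,0.0006],0]
    - [[0,0,0.0009],0]
    - [[0,0,0.0011],0]
    - [[0,0,0.0011],0]
    - [[0,0,0.0011],0]
    - [[0,0,0.0011],0]
    - [[0,0,0.0011],0]

```text
clock: 11.22
eef_pos: [501.0, -141.6, 83.5]
eef_rot: [-3.142, -0.0, -0.726]
wrist_force: [-0.9, 0.1, 5.9]
finger_gap: 41.4
```

Request:
send_rows:
  commands:
    - [[0,0,0],0]
    - [[0,0,0],0]
    - [[0,0,0],0]
    - [[0,0,0],0]
    - [[0,0,0],0]
    - [[0,0,0],0]
    - [[0,0,0],0]
    - [[0,0,0],0]
  hand: -0.1

```text
clock: 11.88
eef_pos: [500.9, -141.6, 83.3]
eef_rot: [3.142, 0.0, -0.726]
wrist_force: [0.1, -0.1, -0.6]
finger_gap: 51.6
```

Request:
send_rows:
  commands:
    - [[0,0,-0.002],0]
    - [[0,0,-0.008],0]
    - [[0,0,-0.018],0]
    - [[0,0,-0.032],0]
    - [[0,0,-0.046],0]
    - [[0,0,-0.056],0]
    - [[0,0,-0.06],0]
    - [[0,0,-0.06],0]

```text
clock: 12.55
eef_pos: [501.3, -141.7, 144.5]
eef_rot: [-3.141, -0.002, -0.726]
wrist_force: [0.3, 0.2, -0.4]
finger_gap: 51.6
```

```bash
python3 -c "
from h import *
s=manip.read_state();im=manip.camera('wrist')[:,:,::-1]
cv2.imwrite('pics/w9.png',im);np.save('w9.npy',np.r_[s['eef_pos'],s['eef_rot']]);np.save('m9.npy',manip.camera_model('wrist')['mount'])
print(s['eef_pos'],s['eef_rot'],s['wrist_force'],s['finger_gap'])
cv2.imwrite('pics/w9e.png',cv2.resize(im[100:315,260:385],None,fx=2.7,fy=2.7,interpolation=cv2.INTER_CUBIC))
im=manip.camera('side')[:,:,::-1];cv2.imwrite('pics/s9.png',im);cv2.imwrite('pics/s9c.png',cv2.resize(im[110:230,330:450],None,fx=4,fy=4,interpolation=cv2.INTER_CUBIC))"
```

```text
[ 501.31950906 -141.69892787  144.53570382] [-3.14089908e+00 -1.76274326e-03 -7.26431106e-01] [ 0.25596199  0.24307929 -0.41824677] 51.613648828896395
```

View pics/w9e.png

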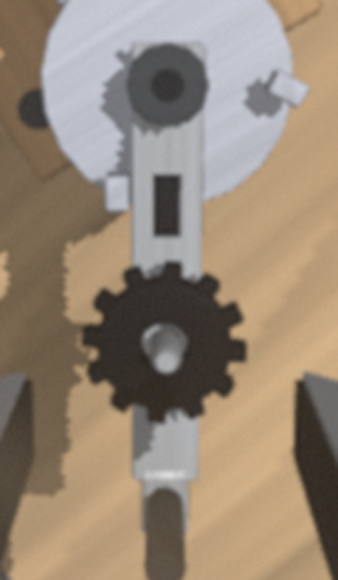

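View pics/s9c.png

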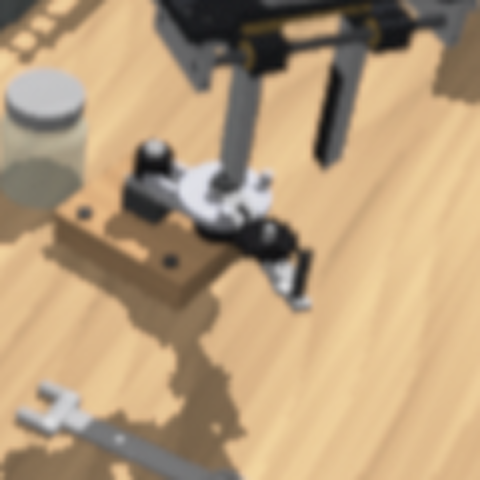

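Request:
send_rows:
  commands:
    - [[-0.006,0.0002,0],0]
    - [[-0.016,0.0004,0],0]
    - [[-0.027,0.0006,0],0]
    - [[-0.037,0.0008,0.005],0]
    - [[-0.044,0.0008,0.012],0]
    - [[-0.0465,0.0008,0.018],0]
    - [[-0.0465,0.0008,0.02],0]
    - [[-0.0465,0.0008,0.02],0]

```text
clock: 13.32
eef_pos: [465.4, -111.2, 122.7]
eef_rot: [3.141, 0.001, -0.726]
wrist_force: [0.3, -0.3, -0.1]
finger_gap: 51.5
```

```bash
python3 -c "
from h import *
s=manip.read_state();im=manip.camera('wrist')[:,:,::-1];c=cam('wrist',s)
cv2.imwrite('pics/w10.png',im);
print(s['eef_pos'],s['eef_rot'],s['wrist_force'],s['finger_gap'])
print('tcp px',proj(c,s['eef_pos']),'at z118',proj(c,np.r_[s['eef_pos'][:2],118]))
cv2.imwrite('pics/w10e.png',cv2.resize(im[100:325,240:405],None,fx=2.6,fy=2.6,interpolation=cv2.INTER_CUBIC))"
```

```text
[ 465.40491104 -111.17327372  122.65346153] [ 3.14113133e+00  1.01099192e-03 -7.26290186e-01] [ 0.2884152  -0.30450771 -0.09548094] 51.49006626402731
tcp px [319.90923034 256.70383475] at z118 [319.91405113 253.43321145]
```

View pics/w10e.png

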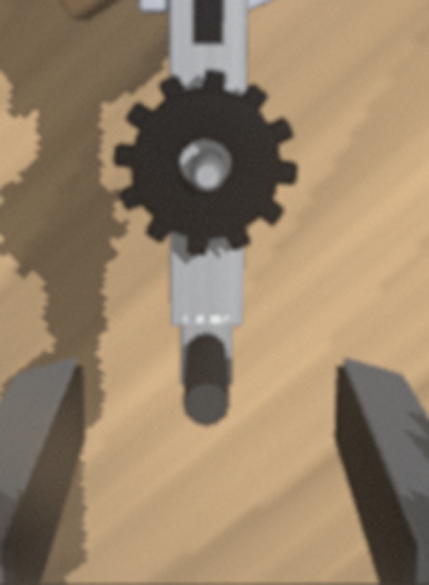

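Request:
send_rows:
  commands:
    - [[-0.0005,-0.0004,0.002],0]
    - [[-0.0005,-0.0004,0.007],0]
    - [[-0.0005,-0.0004,0.013],0]
    - [[-0.0005,-0.0004,0.019],0]
    - [[-0.0005,-0.0004,0.025],0]
    - [[-0.0005,-0.0004,0.03],0]
    - [[-0.0005,-0.0004,0.0325],0]
    - [[-0.0005,-0.0004,0.0325],0]

```text
clock: 14.03
eef_pos: [465.3, -110.6, 90.2]
eef_rot: [3.141, 0.001, -0.726]
wrist_force: [-0.5, -0.4, 0.3]
finger_gap: 51.8
```

Request:
send_rows:
  commands:
    - [[0,0,0],0]
    - [[0,0,0],0]
    - [[0,0,0],0]
    - [[0,0,0],0]
    - [[0,0,0],0]
    - [[0,0,0],0]
    - [[0,0,0],0]
    - [[0,0,0],0]
  hand: 1
  force: 40

```text
clock: 14.7
eef_pos: [465.6, -110.6, 90.9]
eef_rot: [-3.141, -0.0, -0.726]
wrist_force: [0.4, 1.5, 0.5]
finger_gap: 9.2
```

Request:
send_rows:
  commands:
    - [[0,0,0],0]
    - [[0,0,0],0]
    - [[0,0,0],0]
    - [[0,0,0],0]
    - [[0,0,0],0]
    - [[0,0,0],0]
    - [[0,0,0],0]
    - [[0,0,0],0]

```text
clock: 15.37
eef_pos: [465.6, -110.6, 90.9]
eef_rot: [-3.142, -0.0, -0.726]
wrist_force: [1.9, 1.8, 1.2]
finger_gap: 9.2
```

```bash
python3 -c "
from h import *
s=manip.read_state();print(s['eef_pos'],s['eef_rot'],s['wrist_force'],s['finger_gap'])
for t in (.05,.12,.2,.28,.36,.44,.52,.6,.68,.76,.84,.92,1.0,1.05,1.1): print(t,112*(1-np.cos(t)),112*np.sin(t))
a=.6
for t in (.08,.16,.24,.32,.4,.45,.5):print(t,112*(1-np.cos(t)),112*np.sin(t))"
```

```text
[ 465.56915224 -110.61801213   90.88391544] [-3.14150628e+00 -5.71309248e-05 -7.26392236e-01] [1.93721439 1.84779343 1.22517602] 9.151810204279183
0.05 0.13997083576377634 5.597666958315973
0.12 0.80543278436698 13.407767216358968
0.2 2.232543281780938 22.250965049046854
0.28 4.36179090919366 30.951832639180743
0.36 7.1795557480713015 39.454714126810075
0.44 10.667813719364103 47.70522008739196
0.52 14.804251876103214 55.650575438498514
0.6 19.562411130116026 63.23995702024396
0.68 24.91185549989607 70.42481869006848
0.76 30.81836679701862 77.15920185238174
0.84 37.24416350577349 83.40002943673625
0.92 44.14814245593217 89.107381444073
1.0 51.486141742768346 94.2447502984844
1.05 56.27204263612657 97.1514012665299
1.1 61.19723440033535 99.81522432688077
0.08 0.3582088941066228 8.950445724547341
0.16 1.430544261929784 17.84363914079555
0.24 3.210146816572678 26.62269415983907
0.32 5.685633174766627 35.23145478900519
0.4 8.841168671676868 43.61485433856886
0.45 11.149924536500189 48.716139820457784
0.5 13.710753068278251 53.69566032367074
```

Request:
send_rows:
  commands:
    - [[0,0.0022,0],-0.02]
    - [[0.0001,0.0056,0],-0.05]
    - [[0.0005,0.0101,0],-0.09]
    - [[0.001,0.0145,0],-0.13]
    - [[0.0016,0.0189,0],-0.17]
    - [[0.0025,0.0233,0],-0.21]
    - [[0.0035,0.0277,0],-0.25]
    - [[0.0047,0.032,0],-0.29]

```text
clock: 16.03
eef_pos: [447.7, -137.9, 90.9]
eef_rot: [-3.141, -0.0, -0.433]
wrist_force: [2.5, 3.2, 1.0]
finger_gap: 9.2
```

```bash
python3 -c "
from h import *
s=manip.read_state();print(s['eef_pos'],s['eef_rot'],s['wrist_force'],s['moment'],s['finger_gap'])
P=np.array([548.1,-184.7]);d=s['eef_pos'][:2]-P;print(np.linalg.norm(d),np.arctan2(d[1],d[0])%6.283-2.411)
im=manip.camera('wrist')[:,:,::-1];cv2.imwrite('pics/w11.png',im)"
```

```text
[ 447.66993709 -137.85436806   90.89063366] [-3.14133378e+00 -1.83659007e-04 -4.33351018e-01] [2.50568292 3.23606556 0.99580621] [ 0.60779787 -0.48889162  0.04551372] 9.195491393052503
110.81836837194078 0.2941431902906575
```

View pics/w11.png

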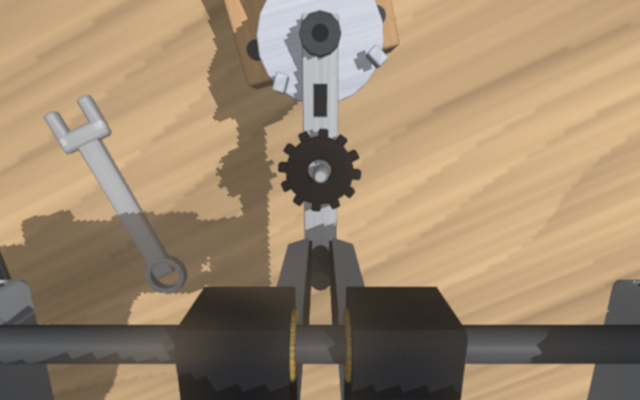

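Request:
send_rows:
  commands:
    - [[0.0001,0.005,0],-0.045]
    - [[0.0005,0.0101,0],-0.09]
    - [[0.001,0.0151,0],-0.135]
    - [[0.0018,0.02,0],-0.18]
    - [[0.0028,0.025,0],-0.225]
    - [[0.0041,0.0299,0],-0.27]
    - [[0.0055,0.0347,0],-0.315]
    - [[0.0072,0.0395,0],-0.36]

```text
clock: 16.75
eef_pos: [437.8, -176.4, 90.9]
eef_rot: [-3.141, -0.001, -0.074]
wrist_force: [5.1, 4.3, 0.5]
finger_gap: 9.1
```

Request:
send_rows:
  commands:
    - [[0.0001,0.005,0],-0.045]
    - [[0.0005,0.0101,0],-0.09]
    - [[0.001,0.0151,0],-0.135]
    - [[0.0018,0.02,0],-0.18]
    - [[0.0028,0.025,0],-0.225]
    - [[0.0041,0.0299,0],-0.27]
    - [[0.0055,0.0347,0],-0.315]
    - [[0.0072,0.0395,0],-0.36]

```text
clock: 17.42
eef_pos: [442.3, -215.9, 90.9]
eef_rot: [-3.141, -0.001, 0.286]
wrist_force: [7.4, 9.9, 0.3]
finger_gap: 9.3
```

```bash
python3 -c "
from h import *
s=manip.read_state();print(s['eef_pos'],s['eef_rot'],s['wrist_force'],s['moment'],s['finger_gap'])
P=np.array([548.1,-184.7]);d=s['eef_pos'][:2]-P;print(np.linalg.norm(d),np.arctan2(d[1],d[0])%6.28318-2.411)
a=np.arctan2(d[1],d[0]);print('rad',s['wrist_force'][:2]@[np.cos(a),np.sin(a)],'tan',s['wrist_force'][:2]@[-np.sin(a),np.cos(a)])"
```

```text
[ 442.34455335 -215.92051194   90.88095397] [-3.14072239e+00 -1.39944353e-03  2.85699261e-01] [7.44305951 9.94844931 0.33659045] [ 1.70364322 -1.40347573  0.02401798] 9.275493950812352
110.26756032989509 1.0176477565903932
rad -9.955237600779432 tan -7.433977582361917
```

Request:
send_rows:
  commands:
    - [[0.0002,0.0017,0],-0.015]
    - [[0.0005,0.0034,0],-0.03]
    - [[0.0007,0.0045,0],-0.04]
    - [[0.0008,0.0056,0],-0.05]
    - [[0.0009,0.0067,0],-0.06]
    - [[0.0009,0.0067,0],-0.06]
    - [[0.0009,0.0067,0],-0.06]
    - [[0.0009,0.0067,0],-0.06]

```text
clock: 18.08
eef_pos: [444.5, -222.0, 90.8]
eef_rot: [-3.14, -0.0, 0.343]
wrist_force: [1.4, 7.1, 3.0]
finger_gap: 9.4
```

```bash
cat > st.py <<'E'
from h import *
import sys
s=manip.read_state();print(s['eef_pos'],s['eef_rot'][2],s['wrist_force'],s['moment'],s['finger_gap'])
P=np.array([548.1,-184.7]);d=s['eef_pos'][:2]-P;print(np.linalg.norm(d),np.arctan2(d[1],d[0])%6.28318-2.411)
a=np.arctan2(d[1],d[0]);print('rad',s['wrist_force'][:2]@[np.cos(a),np.sin(a)],'tan',s['wrist_force'][:2]@[-np.sin(a),np.cos(a)])
if len(sys.argv)>1:
    cv2.imwrite('pics/%s.png'%sys.argv[1],manip.camera('wrist')[:,:,::-1])
E
python3 st.py w12
```

```text
[ 444.45584772 -221.9619751    90.80734214] 0.34347154742841424 [1.38504756 7.08482182 3.02559254] [ 1.31835448 -0.31144385  0.03548649] 9.416906627779591
110.13884460235388 1.0757164758020656
rad -3.700297891632759 tan -6.198455651384089
```

View pics/w12.png

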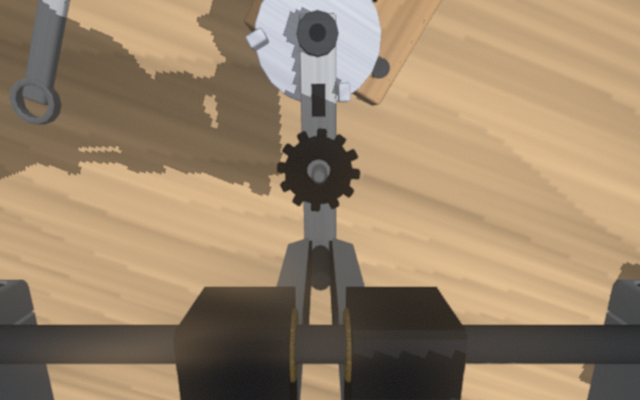

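Request:
send_rows:
  commands:
    - [[0.0001,0.0006,0],-0.005]
    - [[0.0002,0.0011,0],-0.01]
    - [[0.0003,0.0017,0],-0.015]
    - [[0.0003,0.0022,0],-0.02]
    - [[0.0003,0.0022,0],-0.02]
    - [[0.0003,0.0022,0],-0.02]
    - [[0.0003,0.0022,0],-0.02]
    - [[0.0003,0.0022,0],-0.02]

```text
clock: 18.8
eef_pos: [445.1, -223.5, 90.8]
eef_rot: [-3.139, 0.001, 0.364]
wrist_force: [-2.0, 10.2, 6.1]
finger_gap: 9.0
```

```bash
python3 st.py
```

```text
[ 445.06390868 -223.53912264   90.75898451] 0.36357746214723385 [-1.99700034 10.17990019  6.08969476] [1.8436612  0.29991131 0.00410649] 8.998820340430536
110.11318523680191 1.0910636875948598
rad -1.7220034314647579 tan -10.230008913761084
```

Request:
send_rows:
  commands:
    - [[0,0.0003,0],-0.003]
    - [[0,0.0006,0],-0.005]
    - [[0.0001,0.0009,0],-0.008]
    - [[0.0001,0.0011,0],-0.01]
    - [[0.0001,0.0011,0],-0.01]
    - [[0.0001,0.0011,0],-0.01]
    - [[0.0001,0.0011,0],-0.01]
    - [[0.0001,0.0011,0],-0.01]

```text
clock: 19.47
eef_pos: [445.2, -223.9, 90.7]
eef_rot: [-3.137, 0.001, 0.374]
wrist_force: [-5.1, 15.4, 9.4]
finger_gap: 9.2
```

```bash
python3 st.py w13; python3 -c "
import cv2
a=cv2.imread('pics/w13.png');cv2.imwrite('pics/w13c.png',cv2.resize(a[0:220,240:400],None,fx=2.7,fy=2.7,interpolation=cv2.INTER_CUBIC))"
```

```text
[ 445.18090942 -223.85584286   90.68481485] 0.373564395018809 [-5.07734013 15.3651697   9.37774548] [ 2.81840785  0.83876343 -0.05044129] 9.169703883354474
110.1159354327649 1.0941298495997578
rad -0.7181607328201333 tan -16.166386972980625
```

View pics/w13c.png

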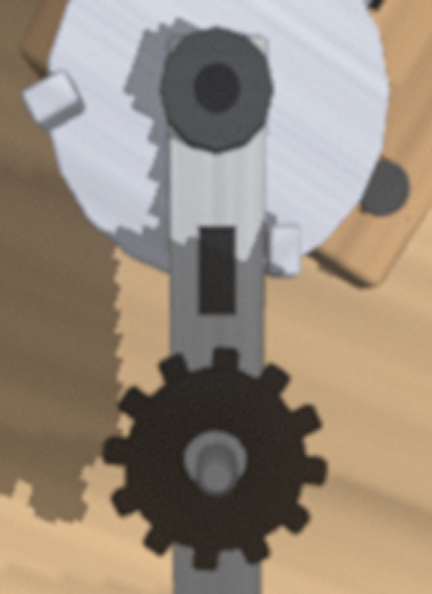

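Request:
send_rows:
  commands:
    - [[0,0.0002,0],0]
    - [[0,0.0003,0],0]
    - [[0,0.0003,0],0]
    - [[0,0.0003,0],0]
    - [[0,0.0003,0],0]
    - [[0,0.0003,0],0]
    - [[0,0.0003,0],0]
    - [[0,0.0003,0],0]

```text
clock: 20.18
eef_pos: [445.2, -223.9, 90.6]
eef_rot: [-3.137, 0.001, 0.374]
wrist_force: [-4.3, 17.3, 10.7]
finger_gap: 9.1
```

```bash
python3 st.py; python3 -c "
from h import *
cv2.imwrite('pics/top9.png',manip.camera('top')[:,:,::-1])
im=manip.camera('side')[:,:,::-1];cv2.imwrite('pics/side9.png',im);cv2.imwrite('pics/side9c.png',cv2.resize(im[110:230,340:460],None,fx=4.5,fy=4.5,interpolation=cv2.INTER_CUBIC))"
```

```text
[ 445.20518643 -223.94062866   90.64223087] 0.3735908054385 [-4.26395556 17.2787616  10.66057466] [ 3.03126752  0.93857161 -0.0438071 ] 9.118769390856878
110.12342892029581 1.094927836615955
rad -2.1729304816613997 tan -17.663954611415683
```

View pics/side9c.png

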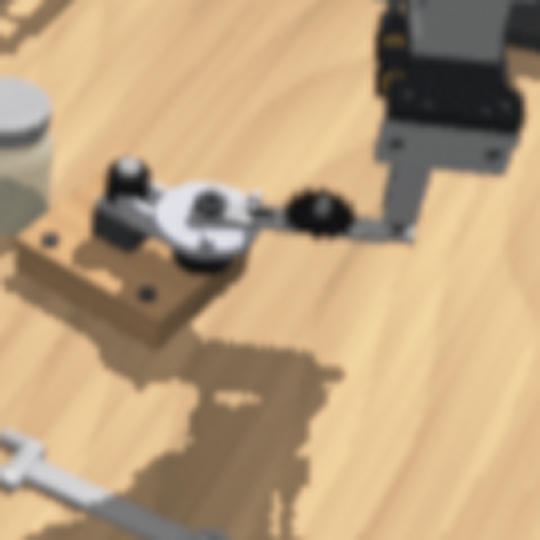

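View pics/top9.png

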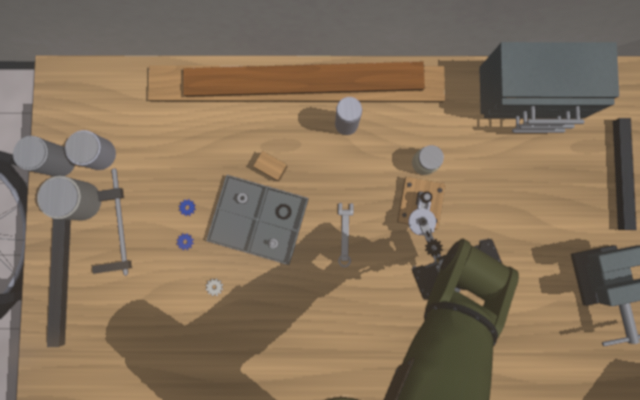

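The side and top views show the wheel flat on the stud. The arm is against its stop lug with the gripper on the post, and everything else is where it was. The last 0.3 mm command barely moved the tool but raised the push, so the arm is hard against the stop.

```bash
python3 -c "
from cell import manip
print(manip.sign_off())"
```

```text
the job is handed in; nothing more can be done
None
```

I seated the black toothed wheel on the stud and let go of it while the arm was at rest. I then gripped the end post, wound the arm about 1.1 rad to its stop, and handed the job in at about 20 s, still holding it.

**Last checks that agree**
- **Wheel:** it met the arm's top face with about 6 N before I let go. The pictures after release, and at the stop, show it flat with the stud through its hole.
- **Stop:** my last forward commands hardly moved the tool (about 0.1 mm in the final one). The tangential push rose to about 18 N, against about 6 N from the spring alone. The stop lug is touching the arm in the wrist picture.
- **Hold:** the gripper was closed on the post at 40 N, with about 20 N total at the wrist.
- **Everything else:** the tray parts, wrench, jar, can, offcut and blue and white look-alikes look unmoved in the top view.

**Small disagreements**
- **Arm angle:** the tool's turn gave 1.100 rad, while my measured pivot position gave 1.095 rad. That pivot was 2–3 mm apart between the top and wrist cameras.
- **Post grip:** the fingers read 9.1 mm on a 10 mm post.
- **Forces while winding:** a sideways pull of about 10 N built up near 1.0 rad, and I corrected it. About 11 N of upward force remained on the tool at the end.

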